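# Clear, free and home the stuck carriage of a linear stage

### The arm

A 7-joint arm with a two-finger parallel gripper is mounted at the origin on a cart in front of the work surface, level with it; the furniture and walls round the work are solid. World frame = base frame: x ahead of the robot, y to its left, z up, the work surface at z = 0. Lengths are in mm, angles in rad, forces in N, time in s.
With the tool pointing down it reaches from about 400 to 850 mm from the base axis. Payload 4.5 kg.
Tool frame: the origin (TCP) lies between the finger pads; the fingertips stand arm.tip_reach ahead of it and the grasp point (between the pads) is the TCP (arm.tip_reach is the distance from the TCP to the fingertips, in mm); z points along the fingers, y is the direction in which the jaws open and shut (so a half turn about z gives the same grasp; the last joint's range is limited). The gripper opens to 85 mm and grips with 20 to 120 N. Pads are 22 mm wide; open, the fingers measure 114 mm over their backs; the gripper's body (76 mm by 85 mm) begins 54 mm behind the grasp point. The pads swing forward as they close: fully open they stand 13 mm farther back than shut.
Start: joints at [1.271, 0.689, -0.195, 1.565, 0.157, 0.902, -0.215], TCP at [204.801, -590.516, 250.317] pointing down, gripper open.
Joint ranges: [-3.01, 3.01], [-0.46, 2.08], [-1.47, 1.51], [0.13, 2.56], [-1, 4.14], [0.04, 2.09], [-2.66, 2.66]. Speed limits (rad/s): [2.57, 2.57, 3.14, 3.14, 3.14, 3.14, 3.14].

### API

Orientations are given as [roll, pitch, yaw] about the fixed x, y, z axes, in that order (R = Rz(yaw) Ry(pitch) Rx(roll)).
In Python, from bench import arm gives the robot as it stands.
- The arm moves only by the tool carry_out, never from a script. Its argument "increments" is text: rows parted by semicolons, each of 4 numbers parted by spaces: the shift along the tool's x, y, z in m, then the turn about the tool's z in degrees. In form: x y z yaw; .... A call has 1 to 20 rows; each row is the pose to reach, as a shift and turn from the pose commanded when the call began, along the tool's axes at that moment; what a row does not reach only later rows make up. A row lasts 1/8 s, in which the tool goes at most 62.5 mm and 10.7 degrees, less where a joint would pass 70% of its speed; a pose out of reach is approached as far as the arm can. A call with a gripper value outside its range is refused whole. "jaw" is the gripper's target within -1 to 1 (fully open at 1, half-way at 0, shut at -1), set as the call begins (left out, the last holds). The fingers move at their own pace and stop on an object; "squeeze" is the grip in N (left out, the last holds). Time passes only in rows, so rows that repeat a pose let the fingers close. It gives the time, the measured TCP pose, the force and the opening at its end, in the units of the state.
- arm.sense(): the state, without advancing time (a new reading comes with each control period).
- arm.camera(name): name is "side" or "top" or "wrist"; returns the picture (480x640x3 uint8, blue, green, red); there is no depth.
- arm.camera_model(name): a dict with "fx", "fy", "cx", "cy" (pixels), "T" (4x4, takes a point from camera to world coordinates). Camera axes: x right, y down, z forward; pixel columns grow to the right and rows downward; lengths in mm; the calibration is good to about 2 mm. A picture is of the moment at which its call begins: read the wrist's pose just before it. camera_model takes no time and is no camera call; for the wrist camera it gives the pose at the moment of the call.
- arm.sign_off(): hands the job in, once; it reports no verdict.
Trained networks look in the newest picture that a camera, given by its name, has taken for a name from the list of things; names that differ only in an ending like _2 or _b are one class to them, and where a whole thing is asked for, a point or a joint stands for the part that bears it (a point fixed in the world has none). Each returns a list of dicts, best first, with "conf" (0 to 1); they miss things now and then, are a little off and sometimes report something else, mostly with a low value. They report only what shows in the picture. A call takes as long as a camera call. They do not tell look-alikes from the thing itself.
- arm.masks_of(target, camera): "pixels" (480x640 bool, what is visible of it) and "box" ([centre column, centre row, width, height] in pixels, round what is visible of it).
The state is a dict: "time_s": time; "qpos": joint angles; "qvel": joint speeds; "effort": joint torques, N m; "eef_pos": TCP position; "ee_rot": TCP orientation; "force": force on the tool from outside, world axes, zero at the start; "torque": the same for the moment, N m; "opening": finger opening in mm.
Only numpy, scipy, OpenCV 4.12 (cv2) and the standard library are available. Lean on these libraries where they do the work, as an engineer would, in place of code of your own. Each camera call takes 0.05 s, during which the arm holds its last target. There are 200 camera calls.

### The job

Two things have been left standing on the rail of the linear stage, in the way of its carriage: first stand both of them upright in the empty steel tray. The carriage is stuck with old grease: then push it along the rail by its upright end plate until it breaks free, and bring it gently, without ramming it, fully home against the end stop that is hidden inside the rail. Last, swing the carriage's lock lever all the way over to its other side, and leave the carriage home and the other things on the bench where they are.

Things in the scene. Friction and masses are not known exactly. Their poses are not given: they have to be found in the camera images.
- stage: Linear stage fixed on the worktop: closed aluminium rail 320 long, 74 wide over its black end caps, flat top 34 mm high (caps 36). Origin: centre of its underside; x along the rail, the way the carriage must be pushed (roughly to the robot's left), y roughly towards the robot, z up. The two things to clear stand on its top within 10 mm of y = 0, ahead of the carriage
- carriage: Grey saddle, slides only along the rail: 70 long, 86 wide, top 57 mm above the worktop. Origin: its middle, at worktop height; axes as the stage's. Starts at x = -105 to -85 mm in the stage's frame, stuck: needs 12 to 18 N until it breaks free near x = -70 mm, then 3 to 5 N. Stops at x = +40 to +75 mm, where resistance rises sharply. Stays where left. Over 45 N from the robot is ramming
- push_plate (a point): Centre of the rear (-x) face of the upright steel plate across the rear end of the carriage: the face to push on, 56 wide, 35 mm behind the carriage's origin; this point is 70 mm above the worktop, the plate's top edge 88 mm; the carriage's rear end below it is flush with it down to the rail. Moves with the carriage
- stop_plunger (a joint): Spring plunger (under 1 N) of the end stop inside the rail, not visible: 0 m while the carriage is away from the stop, grows over the last 4 mm of the carriage's travel to 0.004 when it is fully home
- lock_lever (a joint): Angle of the black lock lever on top of the carriage: 0 to 0.15 rad at the start, 1.0 rad at its far limit = locked. Turns counter-clockwise seen from above, stays where it is left, needs about 1.5 N at its knob
- lever_pivot (a point): On the lever's vertical turning axis, 65 mm above the worktop, 8 mm behind (-x) the carriage's middle
- lever_knob (a point): The lever's upright round finger knob, 14 in diameter, 69 to 101 mm above the worktop, 50 mm from the pivot; this point is on its axis, 89 mm up. At joint value v the lever points from the pivot at angle (v - 0.5) counter-clockwise from the stage's +x: first on the stage's -y side, locked on its +y side (nearer the robot). The arm, 9 thick, runs 66 to 76 mm above the worktop
- tray: Shallow open steel tray fixed on the worktop, 110 x 110, walls 3 thick and 18 high, floor about 3 mm above the worktop; origin: centre of its underside, x and y along its sides. To the right of the stage; empty at the start
- vial_b_mid (a point): Clear plastic vial with a black screw cap, 30 in diameter, 50 high, standing upright on the rail; this point is at its centre, half-way up. To be put in the tray
- weight_50g_mid (a point): Small steel weight with a narrower knob on top, 21 in diameter, 22 high, standing upright on the rail (which of the two is nearer to the carriage changes); this point is at its centre, half-way up. To be put in the tray
- vial_a_mid (a point): Bystander: another black-capped vial of the same size (30 x 50), but standing on the worktop behind the rail (-y side of the stage), near the rail's -x end; centre, half-way up
- vial_c_mid (a point): Bystander: red-capped vial, 30 in diameter, 50 high, standing on the worktop behind the rail (-y side of the stage), further along; centre, half-way up
- glue_mid (a point): Bystander: slim white glue bottle with a red nozzle, 28 in diameter, 92 high, left of the stage; centre, half-way up
- fuse_tin_mid (a point): Bystander: small box with a green lid, 40 x 56 x 22 high, left of the stage; centre, half-way up
Things that resemble listed ones, but are neither listed nor needed, are in the scene too. What is shaped like the part that bears vial_b_mid but brown or purple is not meant.

How it is judged:
By the outcome, as a careful person would: the job done as asked, in the order asked, and still so for the second after the job is handed in, with the robot touching nothing.
It also fails if it takes over 72 s, if anything falls off the work surface, if the arm or the gripper's body presses on something with over 40 N, if the wrist force passes 120 N, or if a joint passes its speed limit or range.

## Working session

There is one attempt and no reset: what is moved stays moved. The work goes in short steps, Python scripts to look and compute and a tool call to move; the robot and the scene stay as the last step left them, time stands still between calls to the robot, and variables do not carry over. Pictures are saved under pics/ and viewed, about 8 in all and at most 12, crops included, and the job is handed in when it is done.

Besides the shell and the picture viewer there is one more tool, called after "Emit:" as a command line: name --argument value ..., lists and objects as JSON in quotes. carry_out: Moves the arm, as the interface text tells. Its arguments: {"type":"object","properties":{"increments":{"type":"string"},"jaw":{"type":"number"},"squeeze":{"type":"number"}},"required":["increments"]}

```bash
mkdir -p pics; ls; cat > h.py <<'E'
import numpy as np, cv2
from bench import arm
def ray(cam,u,v):
    m=arm.camera_model(cam); T=np.array(m["T"])
    d=T[:3,:3]@np.array([(u-m["cx"])/m["fx"],(v-m["cy"])/m["fy"],1]); return T[:3,3],d
def at_z(cam,u,v,z):
    o,d=ray(cam,u,v); return (o+d*(z-o[2])/d[2]).round(1)
def proj(cam,p):
    m=arm.camera_model(cam); T=np.array(m["T"]); q=T[:3,:3].T@(np.array(p)-T[:3,3]); return (q[0]/q[2]*m["fx"]+m["cx"], q[1]/q[2]*m["fy"]+m["cy"])
E
python3 - <<'E'
from h import *
s=arm.sense(); print({k:np.round(v,3) for k,v in s.items()}, arm.tip_reach)
for c in ("top","side"):
    cv2.imwrite(f"pics/{c}1.png",arm.camera(c)); m=arm.camera_model(c); print(c,m["fx"],np.round(m["T"],2).tolist())
    for n in ("stage","carriage","push_plate","lock_lever","lever_knob","tray","vial_b_mid","weight_50g_mid"):
        try: print(n,[(round(d["conf"],2),np.round(d["box"]).tolist()) for d in arm.masks_of(n,c)][:5])
        except Exception as e: print(n,e)
E
```

```text
pics
{'time_s': np.float64(0.0), 'qpos': array([ 1.271,  0.69 , -0.195,  1.566,  0.157,  0.902, -0.215]), 'qvel': array([-0.001,  0.   ,  0.   , -0.001,  0.   ,  0.001,  0.001]), 'effort': array([ 0.0000e+00, -5.3961e+01, -1.2660e+00, -1.5854e+01,  9.0000e-03,
        9.0000e-03, -0.0000e+00]), 'eef_pos': array([ 204.55 , -589.93 ,  249.492]), 'ee_rot': array([-3.14 ,  0.   ,  0.334]), 'force': array([-0.726, -0.188, -0.158]), 'torque': array([-0.022, -0.051,  0.035]), 'opening': np.float64(85.546)} 19.0
top 460.04836652128864 [[0.01, -0.98, 0.21, 283.77], [-1.0, -0.01, -0.0, -38.46], [0.0, -0.21, -0.98, 1080.59], [0.0, 0.0, 0.0, 1.0]]
stage [(0.86, [330.0, 260.0, 141.0, 47.0])]
carriage [(0.85, [371.0, 260.0, 34.0, 40.0])]
push_plate [(0.88, [370.0, 260.0, 33.0, 44.0])]
lock_lever [(0.69, [365.0, 252.0, 25.0, 19.0])]
lever_knob [(0.61, [367.0, 250.0, 27.0, 25.0]), (0.4, [370.0, 229.0, 11.0, 18.0])]
tray [(0.86, [457.0, 251.0, 51.0, 54.0])]
vial_b_mid [(0.58, [241.0, 251.0, 17.0, 16.0]), (0.47, [214.0, 264.0, 21.0, 16.0]), (0.46, [305.0, 248.0, 17.0, 15.0])]
weight_50g_mid []
side 468.3408277624838 [[-0.82, -0.34, 0.45, 41.73], [-0.57, 0.48, -0.67, 646.03], [0.01, -0.81, -0.59, 684.06], [0.0, 0.0, 0.0, 1.0]]
stage [(0.9, [343.0, 256.0, 112.0, 105.0])]
carriage [(0.74, [373.0, 227.0, 48.0, 45.0]), (0.58, [324.0, 245.0, 10.0, 18.0])]
push_plate [(0.64, [374.0, 227.0, 48.0, 48.0])]
lock_lever [(0.79, [368.0, 218.0, 28.0, 18.0])]
lever_knob [(0.55, [368.0, 215.0, 24.0, 20.0])]
tray [(0.7, [403.0, 200.0, 56.0, 39.0]), (0.55, [367.0, 216.0, 28.0, 15.0])]
vial_b_mid [(0.88, [281.0, 332.0, 14.0, 30.0]), (0.61, [286.0, 306.0, 16.0, 20.0]), (0.61, [368.0, 219.0, 28.0, 14.0])]
weight_50g_mid []
```

```bash
python3 - <<'E'
from h import *
a=cv2.imread("pics/top1.png")[200:310,190:490]; b=cv2.imread("pics/side1.png")[150:370,240:470]
a=cv2.resize(a,None,fx=2.66,fy=2.66,interpolation=cv2.INTER_CUBIC); b=cv2.resize(b,None,fx=1.35,fy=1.35,interpolation=cv2.INTER_CUBIC)
c=np.zeros((a.shape[0]+b.shape[0],800,3),np.uint8); c[:a.shape[0],:a.shape[1]]=a; c[a.shape[0]:,:b.shape[1]]=b
cv2.imwrite("pics/v1.png",c); print(c.shape)
E
```

```text
(590, 800, 3)
```

View pics/v1.png

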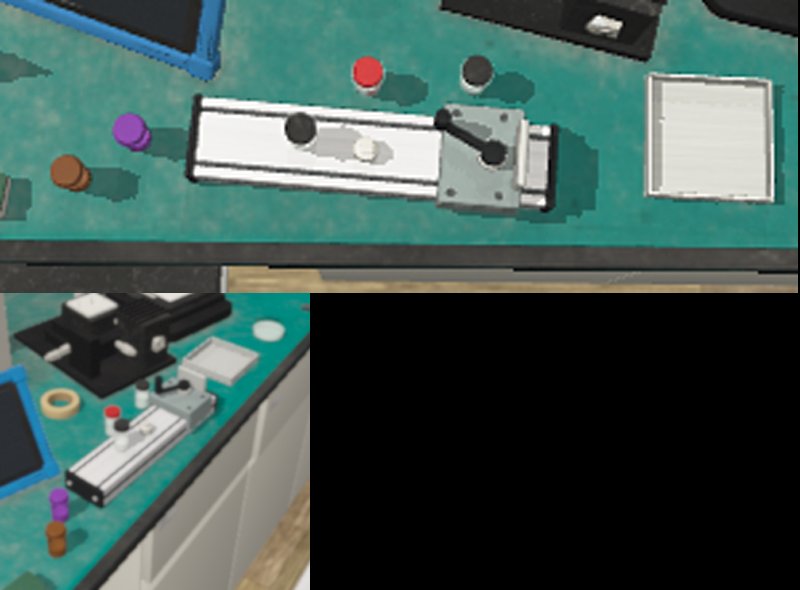

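Top view (first crop): on the rail there is a black-capped vial at crop (300,128), full-image (303,248), and the steel weight at (365,150), full-image (327,256). The other black-capped vial at (475,72) stands behind the rail, so it is vial_a; the purple (130,132) and brown (70,172) ones are decoys. The vial on the rail is the one meant. The tray is at the right, with a black machine behind it.

```bash
python3 - <<'E'
from h import *
f=lambda x,y:(190+(x+.5)/2.66-.5,200+(y+.5)/2.66-.5)
for n,x,y,z in [("capL_far",198,97,36),("capL_near",190,180,36),("capR_far",556,126,36),("capR_near",550,208,36),("vial top",300,128,84),("weight top",365,148,56),("knob top",442,119,101),("pivot",493,153,76),("plate top a",524,108,88),("plate top b",520,187,88),("tr",650,74,18),("tr",774,80,18),("tr",774,201,18),("tr",648,196,18),("viala",476,70,50),("vialc",368,70,50),("mach",560,45,60),("mach",655,55,20),("edge",400,243,0)]:
    u,v=f(x,y); print(n,at_z("top",u,v,z))
E
```

```text
capL_far [510.2 107.   36. ]
capL_near [437.1 110.9  36. ]
capR_far [ 488.  -205.3   36. ]
capR_near [ 416.4 -198.5   36. ]
vial top [474.5  14.7  84. ]
weight top [463.2 -39.4  56. ]
knob top [ 480.1 -101.9  101. ]
pivot [ 456.7 -145.9   76. ]
plate top a [ 492.8 -170.8   88. ]
plate top b [ 426.7 -166.4   88. ]
tr [ 539.8 -293.2   18. ]
tr [ 535.6 -403.8   18. ]
tr [ 427.  -397.2   18. ]
tr [ 430.2 -287.2   18. ]
viala [ 533.9 -134.8   50. ]
vialc [532.8 -41.2  50. ]
mach [ 554.5 -206.5   60. ]
mach [ 556.9 -297.9   20. ]
edge [388.5 -71.2   0. ]
```

```bash
cat >> h.py <<'E'
def inc(*targets, yaw=None):
    "world targets -> tool-frame increments (m) and turn (deg) from the pose now"
    from scipy.spatial.transform import Rotation as R
    s=arm.sense(); Rm=R.from_euler("xyz",s["ee_rot"]).as_matrix()
    turn=0 if yaw is None else -((yaw-np.degrees(s["ee_rot"][2])+180)%360-180)
    print("t",round(s["time_s"],2),"pos",np.round(s["eef_pos"],1),"rot",np.round(np.degrees(s["ee_rot"]),1),"open",round(float(s["opening"]),1),"F",np.round(s["force"],1),"q7",round(s["qpos"][6],2))
    for t in targets: print(t,"->",(Rm.T@(np.array(t)-s["eef_pos"])/1000).round(4),round(turn,1))
E
python3 -c "
from h import *
inc((400,-200,230),(462,-30,200),yaw=86)"
```

```text
t 0.9 pos [ 204.8 -590.5  250.3] rot [180.   -0.   19.1] open 85.1 F [-0.2 -0.8 -1.2] q7 -0.22
(400, -200, 230) -> [ 0.3124 -0.305   0.0203] -66.9
(462, -30, 200) -> [ 0.4266 -0.4453  0.0503] -66.9
```

Emit:
carry_out --increments "0.04 -0.04 0.005 0; 0.08 -0.08 0.01 -8; 0.12 -0.12 0.015 -16; 0.16 -0.16 0.02 -24; 0.2 -0.2 0.025 -32; 0.24 -0.24 0.03 -40; 0.28 -0.28 0.035 -48; 0.32 -0.32 0.04 -56; 0.36 -0.36 0.045 -64; 0.4 -0.41 0.05 -67; 0.427 -0.445 0.05 -67; 0.427 -0.445 0.05 -67; 0.427 -0.445 0.05 -67; 0.427 -0.445 0.05 -67" --jaw -0.1 --squeeze 25

```text
time_s: 2.65
eef_pos: [461.9, -31.9, 200.3]
ee_rot: [-3.141, 0.001, 1.5]
force: [-0.1, 0.1, -0.1]
opening: 38.8
```

```bash
python3 - <<'E'
from h import *
inc((463,-39,200),yaw=86)
im=arm.camera("wrist"); cv2.imwrite("pics/w1.png",im); m=arm.camera_model("wrist"); print(m["fx"],m["cx"],m["cy"],np.round(m["T"],2).tolist())
for n in ("vial_b_mid","weight_50g_mid"):
    print(n,[(round(d["conf"],2),np.round(d["box"]).tolist()) for d in arm.masks_of(n,"wrist")][:5])
E
```

```text
t 2.65 pos [461.9 -31.9 200.3] rot [-1.8e+02  1.0e-01  8.6e+01] open 38.8 F [-0.1  0.1 -0.1] q7 -0.55
(463, -39, 200) -> [-0.007   0.0016  0.0003] -0.0
429.06104357631403 319.6188478547767 241.39028565108944 [[1.0, -0.07, -0.02, 467.29], [-0.07, -0.95, -0.3, 43.53], [-0.0, 0.3, -0.95, 323.98], [0.0, 0.0, 0.0, 1.0]]
vial_b_mid [(0.58, [337.0, 158.0, 55.0, 48.0]), (0.16, [322.0, 375.0, 118.0, 134.0])]
weight_50g_mid [(0.57, [323.0, 235.0, 32.0, 40.0])]
```

View pics/w1.png

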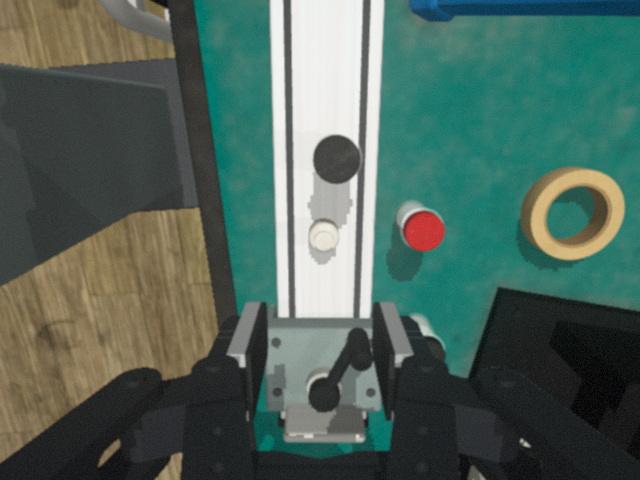

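Wrist view: vial cap top at (336,159), weight knob top at (323,231), lever pivot cap at (324,392), knob at (358,345), plate below at rows 405–440, red-capped vial_c at (424,230).

```bash
python3 - <<'E'
from h import *
for n,u,v,z in [("vial",336,159,84),("weight knob",323,231,56),("weight body",323,239,46),("pivot",324,393,80),("knob",358,345,101),("railL",280,100,34),("railR",376,100,34),("railL",288,300,34),("railR",368,300,34)]: print(n,at_z("wrist",u,v,z))
for z in(80,57): inc((463,-38,z),yaw=86)
E
```

```text
vial [474.5  16.2  84. ]
weight knob [464.2 -32.6  56. ]
weight body [463.7 -41.1  46. ]
pivot [ 457.5 -138.3   80. ]
knob [480.6 -90.8 101. ]
railL [442.3  50.3  34. ]
railR [503.8  46.   34. ]
railL [434.5 -90.   34. ]
railR [493.6 -94.2  34. ]
t 2.8 pos [462.2 -31.4 200.3] rot [-180.    0.   86.] open 38.7 F [ 0.4  0.2 -1.1] q7 -0.55
(463, -38, 80) -> [-0.0065  0.0013  0.1203] -0.0
t 2.8 pos [462.2 -31.4 200.3] rot [-180.    0.   86.] open 38.7 F [ 0.4  0.2 -1.1] q7 -0.55
(463, -38, 57) -> [-0.0065  0.0013  0.1433] -0.0
```

Emit:
carry_out --increments "-0.0065 0.0015 0.04 0; -0.0065 0.0015 0.085 0; -0.0065 0.0015 0.115 0; -0.0065 0.0015 0.13 0; -0.0065 0.0015 0.138 0; -0.0065 0.0015 0.138 0; -0.0065 0.0015 0.138 0"

```text
time_s: 3.68
eef_pos: [463.9, -37.0, 62.9]
ee_rot: [3.14, -0.0, 1.503]
force: [0.3, 0.5, -0.7]
opening: 38.6
```

```bash
python3 - <<'E'
from h import *
inc()
im=arm.camera("wrist"); cv2.imwrite("pics/w2.png",np.vstack([im[180:480]]))
E
```

```text
t 3.67 pos [463.9 -37.   62.9] rot [179.9  -0.   86.1] open 38.6 F [ 0.3  0.5 -0.7] q7 -0.71
```

View pics/w2.png

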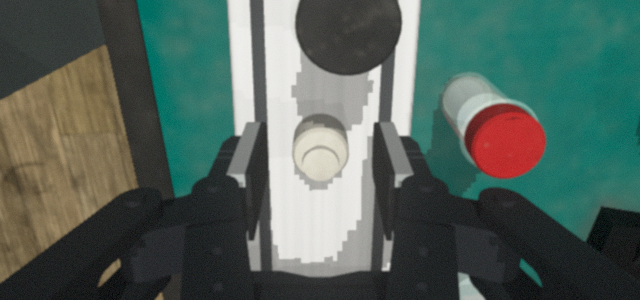

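```bash
python3 - <<'E'
from h import *
for z in (44,50,56,63):
  print(z,[np.round(proj("wrist",(463.9+19.3,-37+dy,z))) - [0,180] for dy in (-11,0,11)])
print([at_z("wrist",320,180+v,z) for v,z in ((130,34),(160,56),(150,48))])
E
```

```text
44 [array([373., 165.]), array([372., 138.]), array([371., 111.])]
50 [array([375., 173.]), array([374., 146.]), array([373., 118.])]
56 [array([377., 183.]), array([376., 155.]), array([375., 126.])]
63 [array([380., 194.]), array([379., 166.]), array([378., 135.])]
[array([464. , -37.3,  34. ]), array([463.9, -37.7,  56. ]), array([463.9, -38.3,  48. ])]
```

Wrist view: weight centred between the pads at (320,155); the tips are at about z≈52, so I go 9 mm lower before closing.

Emit:
carry_out --increments "-0.001 0 0.005 0; -0.001 0 0.009 0; -0.001 0 0.009 0"

```text
time_s: 4.1
eef_pos: [463.2, -37.8, 53.0]
ee_rot: [-3.141, 0.0, 1.503]
force: [0.2, -0.4, 0.2]
opening: 38.4
```

Emit:
carry_out --increments "0 0 0 0; 0 0 0 0; 0 0 0 0; 0 0 0 0; 0 0 0 0; 0 0 0 0" --jaw -1 --squeeze 25

```text
time_s: 4.85
eef_pos: [463.4, -37.7, 53.4]
ee_rot: [3.141, -0.0, 1.503]
force: [-1.0, -0.1, 2.2]
opening: 19.2
```

```bash
python3 -c "
from h import *
inc((463,-38,130),(478,-368,130),(478,-368,25),yaw=86)"
```

```text
t 4.85 pos [463.4 -37.7  53.4] rot [180.   -0.   86.1] open 19.2 F [-1.  -0.1  2.2] q7 -0.71
(463, -38, 130) -> [-0.0003 -0.0004 -0.0766] 0.1
(478, -368, 130) -> [-0.3286  0.0368 -0.0766] 0.1
(478, -368, 25) -> [-0.3286  0.0368  0.0284] 0.1
```

Emit:
carry_out --increments "0 0 -0.03 0; 0 0 -0.075 0; 0 0 -0.095 0; -0.03 0.003 -0.095 0; -0.075 0.008 -0.095 0; -0.125 0.014 -0.095 0; -0.175 0.02 -0.095 0; -0.225 0.026 -0.095 0; -0.27 0.031 -0.095 0; -0.31 0.036 -0.09 0; -0.329 0.037 -0.06 0; -0.329 0.037 -0.03 0; -0.329 0.037 -0.005 0; -0.329 0.037 0.01 0; -0.329 0.037 0.018 0; -0.329 0.037 0.018 0"

```text
time_s: 6.85
eef_pos: [478.1, -368.5, 35.3]
ee_rot: [-3.141, 0.0, 1.503]
force: [-0.3, -0.2, -0.7]
opening: 19.4
```

```bash
python3 - <<'E'
from h import *
inc((478,-368,23.5))
im=arm.camera("wrist"); cv2.imwrite("pics/w3.png",im)
E
```

```text
t 6.85 pos [ 478.1 -368.5   35.3] rot [-180.     0.    86.1] open 19.4 F [-0.3 -0.2 -0.7] q7 -0.07
(478, -368, 23.5) -> [ 0.0004 -0.0002  0.0118] 0
```

View pics/w3.png

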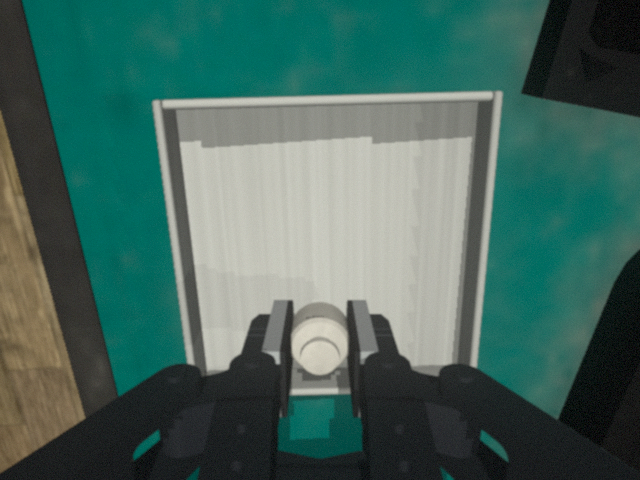

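Wrist view: the weight is upright in the jaws at (320,345), over the right part of the tray with clear margins. Lowering and releasing.

Emit:
carry_out --increments "0 0 0.006 0; 0 0 0.01 0; 0 0 0.0115 0; 0 0 0.0125 0; 0 0 0.0125 0"

```text
time_s: 7.52
eef_pos: [478.1, -368.5, 22.8]
ee_rot: [3.142, 0.0, 1.503]
force: [0.3, 0.9, -1.0]
opening: 19.1
```

Emit:
carry_out --increments "0 0 0 0; 0 0 0 0; 0 0 0 0; 0 0 -0.02 0; 0 0 -0.06 0; 0 0 -0.12 0; 0.04 -0.003 -0.15 0; 0.09 -0.007 -0.15 0; 0.14 -0.012 -0.15 0; 0.2 -0.016 -0.15 0; 0.26 -0.021 -0.15 0; 0.315 -0.025 -0.15 0; 0.36 -0.028 -0.15 0; 0.382 -0.03 -0.15 0; 0.382 -0.03 -0.13 0; 0.382 -0.03 -0.13 0" --jaw 0.1

```text
time_s: 9.52
eef_pos: [473.4, 14.8, 153.1]
ee_rot: [-3.141, 0.001, 1.504]
force: [-0.7, -0.2, 0.3]
opening: 46.8
```

```bash
python3 - <<'E'
from h import *
inc((474.5,15.5,70),yaw=86)
im=arm.camera("wrist"); cv2.imwrite("pics/w4.png",im)
for n in ("vial_b_mid",):
    print(n,[(round(d["conf"],2),np.round(d["box"]).tolist()) for d in arm.masks_of(n,"wrist")][:5])
print(proj("wrist",(474.5,15.5,84)))
E
```

```text
t 9.53 pos [473.4  14.8 153.1] rot [-179.9    0.    86.2] open 46.8 F [-0.7 -0.2  0.3] q7 -0.74
(474.5, 15.5, 70) -> [0.0008 0.0011 0.0831] 0.2
vial_b_mid [(0.67, [324.0, 258.0, 63.0, 72.0])]
(np.float64(320.1590519473783), np.float64(269.1516273431463))
```

View pics/w4.png

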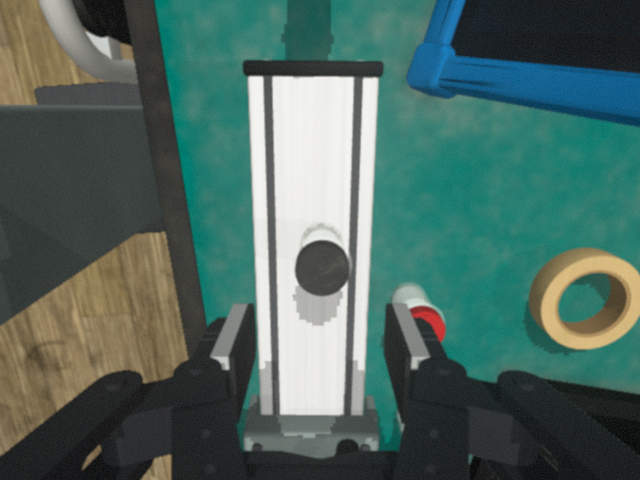

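Wrist view: vial cap centre at (322,267), within ~1 mm of the estimate; it stands upright on the rail with nothing in the jaws' way. Rail end cap at row 62–75.

Emit:
carry_out --increments "0.001 0.0015 0.03 0; 0.001 0.0015 0.065 0; 0.001 0.0015 0.085 0; 0.001 0.0015 0.092 0; 0.001 0.0015 0.092 0"

```text
time_s: 10.25
eef_pos: [475.9, 15.4, 61.2]
ee_rot: [3.141, 0.0, 1.503]
force: [0.5, -0.0, 0.5]
opening: 47.2
```

Emit:
carry_out --increments "0 0 0 0; 0 0 0 0; 0 0 0 0; 0 0 0 0; 0 0 0 0" --jaw -1 --squeeze 25

```text
time_s: 10.88
eef_pos: [476.0, 15.5, 61.6]
ee_rot: [3.14, -0.0, 1.503]
force: [-0.6, 0.5, 6.9]
opening: 28.0
```

```bash
python3 -c "
from h import *
inc((478,-323,150),(478,-323,31),yaw=86)"
```

```text
t 10.88 pos [476.   15.5  61.6] rot [179.9  -0.   86.1] open 28.0 F [-0.6  0.5  6.9] q7 -0.86
(478, -323, 150) -> [-0.3376  0.025  -0.0884] 0.1
(478, -323, 31) -> [-0.3376  0.0248  0.0306] 0.1
```

Emit:
carry_out --increments "0 0 -0.03 0; 0 0 -0.075 0; 0 0 -0.095 0; -0.03 0.003 -0.1 0; -0.075 0.008 -0.1 0; -0.125 0.011 -0.1 0; -0.175 0.015 -0.1 0; -0.225 0.018 -0.1 0; -0.275 0.021 -0.1 0; -0.315 0.024 -0.1 0; -0.337 0.025 -0.07 0; -0.337 0.025 -0.035 0; -0.337 0.025 -0.005 0; -0.337 0.025 0.012 0; -0.337 0.025 0.022 0; -0.337 0.025 0.027 0; -0.337 0.025 0.03 0; -0.337 0.025 0.0315 0; -0.337 0.025 0.0315 0"

```text
time_s: 13.25
eef_pos: [478.2, -322.7, 30.7]
ee_rot: [3.14, 0.001, 1.503]
force: [-1.4, 0.6, 6.2]
opening: 28.4
```

```bash
python3 - <<'E'
from h import *
inc((478,-323,31))
im=arm.camera("wrist"); cv2.imwrite("pics/w5.png",im)
E
```

```text
t 13.25 pos [ 478.2 -322.7   30.7] rot [1.799e+02 1.000e-01 8.610e+01] open 28.4 F [-1.4  0.6  6.2] q7 -0.21
(478, -323, 31) -> [-0.0003 -0.0002 -0.0003] 0
```

View pics/w5.png

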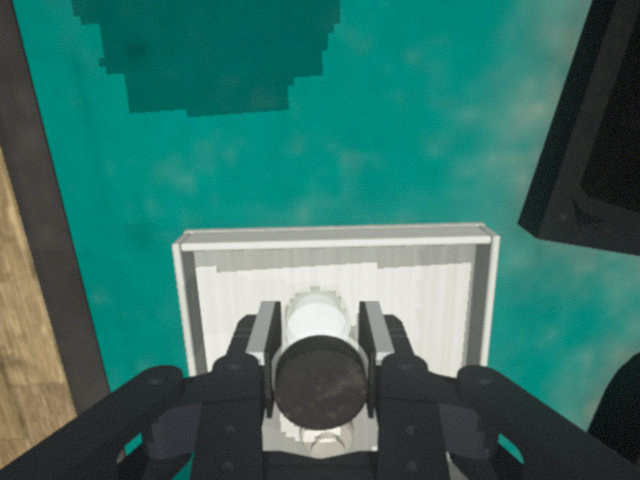

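Wrist view: the vial is upright in the tray at (320,380), with the weight standing behind it at (325,440). 6 N upward means it rests on the floor. Releasing and moving behind the plate.

```bash
python3 -c "
from h import *
inc((478,-322.7,160),(456.5,-200,160),(456.5,-200,79),yaw=86.2)"
```

```text
t 13.3 pos [ 478.2 -322.7   30.7] rot [1.799e+02 1.000e-01 8.610e+01] open 28.2 F [-1.7  0.9  6. ] q7 -0.21
(478, -322.7, 160) -> [-0.0002 -0.     -0.1293] -0.1
(456.5, -200, 160) -> [ 0.1208 -0.0298 -0.1295] -0.1
(456.5, -200, 79) -> [ 0.1209 -0.0299 -0.0485] -0.1
```

Emit:
carry_out --increments "0 0 0 0; 0 0 0 0; 0 0 0 0; 0 0 -0.02 0; 0 0 -0.06 0; 0 0 -0.11 0; 0 0 -0.13 0; 0 0 -0.13 0" --jaw 0.1

```text
time_s: 14.3
eef_pos: [478.6, -322.9, 160.8]
ee_rot: [3.138, 0.001, 1.503]
force: [0.6, -0.0, -0.7]
opening: 47.0
```

Emit:
carry_out --increments "0.04 -0.01 0 0; 0.09 -0.022 0 0; 0.12 -0.03 0 0; 0.12 -0.03 0.03 0; 0.12 -0.03 0.07 0; 0.12 -0.03 0.081 0; 0.12 -0.03 0.081 0" --jaw -1

```text
time_s: 15.18
eef_pos: [455.3, -200.4, 77.5]
ee_rot: [-3.139, -0.0, 1.504]
force: [0.1, -0.0, 0.5]
opening: -0.1
```

```bash
python3 - <<'E'
from h import *
inc((457,-185,79))
w=arm.camera("wrist"); t=arm.camera("top")[215:290,330:490]
o=np.zeros((600,800,3),np.uint8); o[:300,:640]=w[180:]; o[300:600,:640]=cv2.resize(t,(640,300),interpolation=cv2.INTER_CUBIC)
cv2.imwrite("pics/v6.png",o)
E
```

```text
t 15.18 pos [ 455.3 -200.4   77.5] rot [-179.9   -0.    86.1] open -0.1 F [ 0.1 -0.   0.5] q7 -0.47
(457, -185, 79) -> [ 0.0154  0.0007 -0.0015] 0
```

View pics/v6.png

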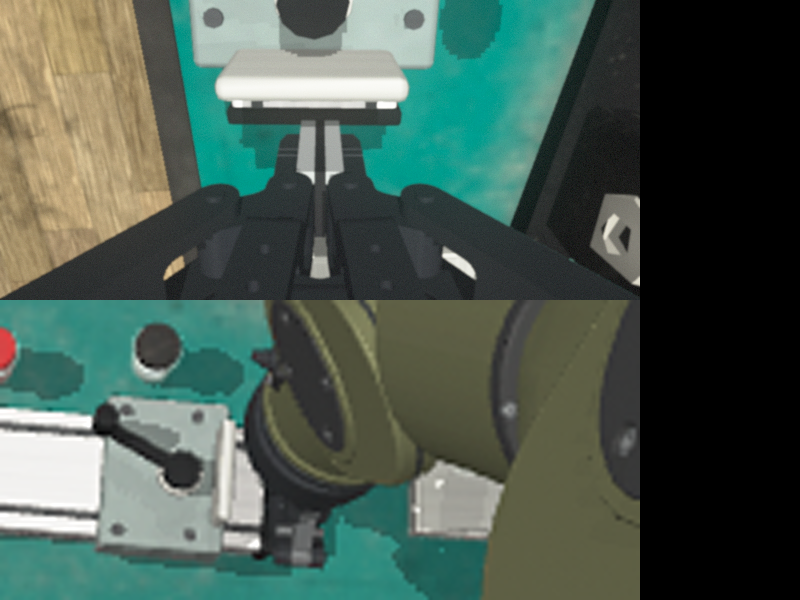

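Wrist/top view: the closed fingers stand centred (col 320) behind the plate (cols 217–408); the gap is about 15 mm. Pushing in small steps.

Emit:
carry_out --increments "0.006 0 0 0; 0.011 0 0 0; 0.014 0 0 0; 0.016 0 0 0; 0.018 0 0 0; 0.02 0 0 0; 0.022 0 0 0; 0.024 0 0 0"

```text
time_s: 16.27
eef_pos: [457.1, -182.5, 78.5]
ee_rot: [-3.141, 0.008, 1.497]
force: [1.2, -13.0, 0.4]
opening: 0.2
```

Emit:
carry_out --increments "0.002 0 0 0; 0.004 0 0 0; 0.006 0 0 0; 0.008 0 0 0; 0.01 0 0 0; 0.012 0 0 0; 0.014 0 0 0; 0.016 0 0 0; 0.018 0 0 0; 0.02 0 0 0"

```text
time_s: 17.52
eef_pos: [458.6, -162.9, 78.5]
ee_rot: [-3.141, 0.008, 1.497]
force: [0.4, -13.6, 0.4]
opening: -0.4
```

Emit:
carry_out --increments "0.002 0 0 0; 0.004 0 0 0; 0.006 0 0 0; 0.008 0 0 0; 0.01 0 0 0; 0.012 0 0 0; 0.014 0 0 0; 0.016 0 0 0; 0.018 0 0 0; 0.02 0 0 0"

```text
time_s: 18.77
eef_pos: [460.5, -136.6, 78.4]
ee_rot: [3.141, 0.0, 1.503]
force: [1.9, -4.3, 2.1]
opening: 0.0
```

Emit:
carry_out --increments "0.002 0 0 0; 0.004 0 0 0; 0.007 0 0 0; 0.01 0 0 0; 0.013 0 0 0; 0.016 0 0 0; 0.019 0 0 0; 0.022 0 0 0; 0.025 0 0 0; 0.028 0 0 0; 0.031 0 0 0; 0.034 0 0 0; 0.037 0 0 0; 0.04 0 0 0"

```text
time_s: 20.52
eef_pos: [462.9, -96.7, 78.3]
ee_rot: [-3.142, 0.0, 1.503]
force: [3.7, -4.0, 0.8]
opening: 0.1
```

Emit:
carry_out --increments "0.003 0 0 0; 0.006 0 0 0; 0.009 0 0 0; 0.012 0 0 0; 0.015 0 0 0; 0.018 0 0 0; 0.021 0 0 0; 0.024 0 0 0; 0.027 0 0 0; 0.03 0 0 0; 0.033 0 0 0; 0.036 0 0 0; 0.039 0 0 0"

```text
time_s: 22.15
eef_pos: [465.5, -57.8, 78.3]
ee_rot: [-3.142, 0.0, 1.503]
force: [3.5, -3.7, 0.3]
opening: -0.0
```

Emit:
carry_out --increments "0.001 0 0 0; 0.002 0 0 0; 0.003 0 0 0; 0.0045 0 0 0; 0.006 0 0 0; 0.0075 0 0 0; 0.009 0 0 0; 0.0105 0 0 0; 0.012 0 0 0"

```text
time_s: 23.28
eef_pos: [466.3, -45.9, 78.3]
ee_rot: [-3.142, 0.0, 1.503]
force: [2.8, -4.6, 1.5]
opening: -0.1
```

Emit:
carry_out --increments "0.0015 0 0 0; 0.003 0 0 0; 0.0045 0 0 0; 0.006 0 0 0; 0.0075 0 0 0; 0.009 0 0 0; 0.0105 0 0 0; 0.012 0 0 0"

```text
time_s: 24.28
eef_pos: [467.0, -36.2, 78.3]
ee_rot: [-3.141, 0.004, 1.501]
force: [3.6, -11.6, 0.9]
opening: -0.0
```

Emit:
carry_out --increments "0.0015 0 0 0; 0.003 0 0 0; 0.0045 0 0 0; 0.006 0 0 0; 0.0075 0 0 0; 0.009 0 0 0"

```text
time_s: 25.02
eef_pos: [466.9, -35.7, 78.5]
ee_rot: [-3.139, 0.016, 1.492]
force: [4.7, -26.6, 2.5]
opening: -0.1
```

Emit:
carry_out --increments "0.001 0 0 0; 0.002 0 0 0; 0.002 0 0 0"

```text
time_s: 25.4
eef_pos: [466.8, -35.6, 78.5]
ee_rot: [-3.138, 0.019, 1.49]
force: [5.0, -28.6, 2.4]
opening: -0.1
```

```bash
python3 -c "
from h import *
inc()"
```

```text
t 25.4 pos [466.8 -35.6  78.5] rot [-179.8    1.1   85.4] open -0.1 F [  5.  -28.6   2.4] q7 -0.78
```

Emit:
carry_out --increments "-0.003 0 0 0; -0.008 0 0 0; -0.015 0 0 0; -0.03 0 0 0; -0.05 0 0 0; -0.05 0 -0.04 0; -0.05 0 -0.1 0; -0.05 0 -0.12 0; -0.05 0 -0.12 0"

```text
time_s: 26.52
eef_pos: [464.9, -72.8, 199.5]
ee_rot: [3.139, -0.001, 1.504]
force: [-0.1, 0.8, -0.3]
opening: 0.1
```

```bash
python3 - <<'E'
from h import *
inc()
w=arm.camera("wrist"); t=arm.camera("top")[200:310,190:490]
cv2.imwrite("pics/w7.png",w); cv2.imwrite("pics/t7.png",t)
E
```

```text
t 26.52 pos [464.9 -72.8 199.5] rot [179.8  -0.   86.2] open 0.1 F [-0.1  0.8 -0.3] q7 -0.55
```

View pics/w7.png

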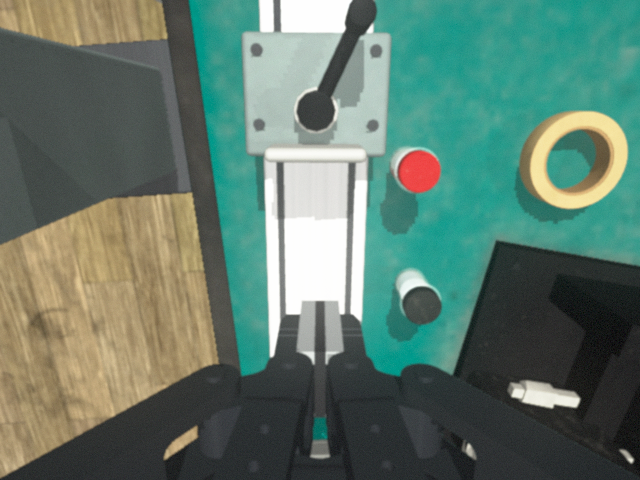

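Wrist view: carriage against its stop, pivot cap at (316,108), knob top at (361,12), bystander vials undisturbed at (418,170) and (421,305). Next the lever: I will straddle the knob loosely with the jaws.

```bash
python3 - <<'E'
from h import *
P=at_z("wrist",316,108,82); K=at_z("wrist",361,11,101)
print(P,K,np.hypot(*(K-P)[:2]))
t=np.radians(86.1); ex=np.array([np.cos(t),np.sin(t)]); ey=np.array([-np.sin(t),np.cos(t)])
d=(K-P)[:2]; print("angle stage",np.arctan2(d@ey,d@ex))
# expected from plate: contact TCP -35.6
for a in (-.45,-.4,-.25,0,.25,.5): print(a,(P[:2]+50*(np.cos(a)*ex+np.sin(a)*ey)).round(1))
im=cv2.imread("pics/w7.png"); print([ (round(d["conf"],2),np.round(d["box"]).tolist()) for d in arm.masks_of("lever_knob","wrist")][:3])
inc((K[0],K[1],160),(K[0],K[1],103),yaw=86.1)
E
```

```text
[466.6   2.3  82. ] [490.4  43.5 101. ] 47.5802480027164
angle stage -0.45577062688347725
-0.45 [491.4  45.7]
-0.4 [489.2  46.9]
-0.25 [482.2  49.8]
0 [470.   52.2]
0.25 [457.6  51.5]
0.5 [445.7  47.7]
[(0.87, [337.0, 66.0, 79.0, 130.0])]
t 26.68 pos [463.5 -72.9 197.3] rot [-179.9   -0.    86.2] open 0.2 F [-0.2 -0.8 -0.6] q7 -0.55
(np.float64(490.4), np.float64(43.5), 160) -> [0.1179 0.0191 0.0372] 0.1
(np.float64(490.4), np.float64(43.5), 103) -> [0.1179 0.0192 0.0942] 0.1
```

```bash
python3 - <<'E'
from h import *
m=arm.camera_model("top")
t=cv2.imread("pics/t7.png"); cv2.imwrite("pics/t7b.png",cv2.resize(t,None,fx=2.66,fy=2.66,interpolation=cv2.INTER_CUBIC))
E
```

Emit:
carry_out --increments "0.05 0.008 0 0; 0.1 0.016 0 0; 0.118 0.019 0.02 0; 0.118 0.019 0.04 0; 0.118 0.019 0.04 0; 0.118 0.019 0.04 0" --jaw -0.1

```text
time_s: 27.42
eef_pos: [491.2, 43.3, 158.0]
ee_rot: [-3.141, 0.0, 1.503]
force: [-0.2, 0.5, 0.5]
opening: 38.5
```

```bash
python3 - <<'E'
from h import *
inc((490.4,44,93))
w=arm.camera("wrist"); t=cv2.imread("pics/t7b.png")
o=np.zeros((600,800,3),np.uint8); o[:300,:640]=w[180:]; o[300:592,:798]=t
cv2.imwrite("pics/v8.png",o)
E
```

```text
t 27.43 pos [491.2  43.3 158. ] rot [-179.9    0.    86.1] open 38.5 F [-0.2  0.5  0.5] q7 -0.8
(490.4, 44, 93) -> [ 0.0006 -0.0007  0.065 ] 0Traceback (most recent call last):
  File "<stdin>", line 4, in <module>
ValueError: could not broadcast input array from shape (293,798,3) into shape (292,798,3)
```

```bash
python3 - <<'E'
from h import *
w=arm.camera("wrist"); t=cv2.imread("pics/t7b.png")
o=np.zeros((600,800,3),np.uint8); o[:300,:640]=w[180:]; o[300:593,:798]=t
cv2.imwrite("pics/v8.png",o)
E
```

```text
(no output)
```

View pics/v8.png

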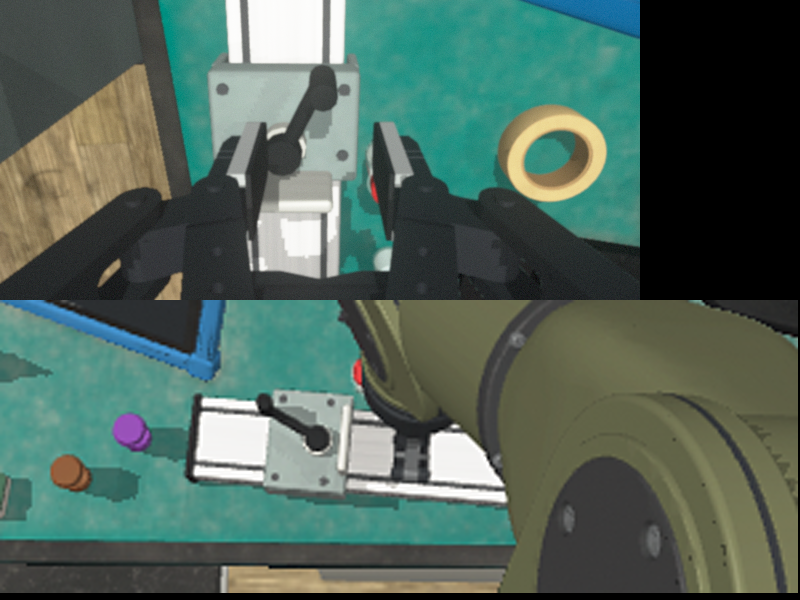

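Knob top at (322,77) of the wrist crop, centred between the jaws; lever unmoved. Checking its position from both cameras, then descending.

```bash
python3 - <<'E'
from h import *
print(at_z("wrist",322,257,101), at_z("top",190+264/2.66,200+103/2.66,101), "pivot",at_z("wrist",285,335,82),at_z("top",190+317/2.66,200+137/2.66,82))
E
```

```text
[493.5  54.7 101. ] [491.1  43.  101. ] pivot [470.9   6.1  82. ] [ 4.668e+02 -1.000e-01  8.200e+01]
```

Emit:
carry_out --increments "0.004 0 0.025 0; 0.004 0 0.05 0; 0.004 0 0.063 0; 0.004 0 0.065 0; 0.004 0 0.065 0"

```text
time_s: 28.15
eef_pos: [492.1, 47.5, 93.8]
ee_rot: [3.141, -0.0, 1.503]
force: [0.7, -1.0, 0.3]
opening: 38.5
```

```bash
python3 - <<'E'
from h import *
inc((479,52,93),(465,52,93),(455,47.5,93),(445,47.5,93))
E
```

```text
t 28.15 pos [492.1  47.5  93.8] rot [179.9  -0.   86.1] open 38.5 F [ 0.7 -1.   0.3] q7 -0.89
(479, 52, 93) -> [ 0.0036 -0.0134  0.0008] 0
(465, 52, 93) -> [ 0.0027 -0.0274  0.0008] 0
(455, 47.5, 93) -> [-0.0025 -0.037   0.0008] 0
(445, 47.5, 93) -> [-0.0032 -0.047   0.0008] 0
```

Emit:
carry_out --increments "0 -0.006 0 0; 0.001 -0.012 0 0; 0.002 -0.017 0 0; 0.003 -0.021 0 0; 0.004 -0.025 0 0; 0.004 -0.029 0 0; 0.004 -0.033 0 0; 0.004 -0.037 0 0; 0.003 -0.041 0 0; 0.002 -0.045 0 0; 0.001 -0.048 0 0; 0 -0.051 0 0; 0 -0.053 0 0; -0.001 -0.055 0 0; -0.001 -0.055 0 0"

```text
time_s: 30.02
eef_pos: [436.4, 49.9, 93.3]
ee_rot: [-3.141, 0.001, 1.503]
force: [0.3, -0.9, -0.7]
opening: 38.4
```

Emit:
carry_out --increments "0 -0.001 0 0; 0 -0.002 0 0; 0 -0.003 0 0; 0 -0.004 0 0; 0 -0.004 0 0"

```text
time_s: 30.65
eef_pos: [434.8, 49.8, 93.3]
ee_rot: [3.138, 0.0, 1.501]
force: [6.4, -3.1, -3.8]
opening: 38.6
```

Emit:
carry_out --increments "0 0.004 0 0; 0 0.01 0 0; 0 0.012 0 0; 0 0.012 -0.03 0; 0 0.012 -0.08 0; -0.03 0.012 -0.12 0; -0.07 0.01 -0.12 0; -0.1 0.01 -0.12 0; -0.1 0.01 -0.12 0; -0.1 0.01 -0.12 0"

```text
time_s: 31.9
eef_pos: [436.0, -49.1, 213.3]
ee_rot: [3.142, -0.001, 1.504]
force: [-0.5, 0.0, -0.4]
opening: 38.5
```

```bash
python3 - <<'E'
from h import *
inc()
cv2.imwrite("pics/w9.png",arm.camera("wrist"))
E
```

```text
t 31.9 pos [436.  -49.1 213.3] rot [180.   -0.   86.2] open 38.5 F [-0.5  0.  -0.4] q7 -0.61
```

View pics/w9.png

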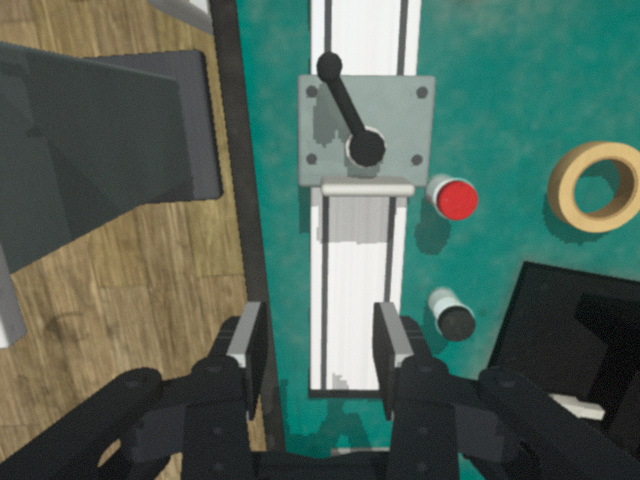

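Wrist view: lever now points to the robot side, knob (329,66), pivot (365,146); carriage, vials a and c in place. Checking the angle numerically and retracting the arm for a final overview.

```bash
python3 - <<'E'
from h import *
P=at_z("wrist",365,146,82);K=at_z("wrist",329,65,101);t=np.radians(86.1);d=(K-P)[:2]
print(P,K,np.arctan2(d@[-np.sin(t),np.cos(t)],d@[np.cos(t),np.sin(t)])+.5)
inc((300,-500,260))
E
```

```text
[466.    3.7  82. ] [447.2  47.2 101. ] 0.9760075533908283
t 31.95 pos [436.1 -48.7 213.3] rot [ 1.80e+02 -1.00e-01  8.62e+01] open 38.2 F [-0.3 -0.3  0.5] q7 -0.61
(300, -500, 260) -> [-0.4592 -0.1062 -0.0471] 0
```

Emit:
carry_out --increments "-0.05 0 -0.03 0; -0.1 0 -0.05 0; -0.15 -0.02 -0.05 0; -0.2 -0.04 -0.05 0; -0.25 -0.06 -0.05 0; -0.3 -0.08 -0.05 0; -0.35 -0.1 -0.05 0; -0.4 -0.12 -0.05 0; -0.45 -0.14 -0.05 0; -0.5 -0.17 -0.05 0; -0.5 -0.17 -0.05 0; -0.5 -0.17 -0.05 0"

```text
time_s: 33.45
eef_pos: [234.2, -536.1, 263.0]
ee_rot: [3.141, -0.001, 1.505]
force: [-0.4, -0.3, -0.2]
opening: 38.3
```

```bash
python3 - <<'E'
from h import *
inc()
t=arm.camera("top"); cv2.imwrite("pics/t9.png",cv2.resize(t[200:310,190:490],None,fx=2.66,fy=2.66,interpolation=cv2.INTER_CUBIC))
E
```

```text
t 33.45 pos [ 234.2 -536.1  263. ] rot [ 1.799e+02 -1.000e-01  8.620e+01] open 38.3 F [-0.4 -0.3 -0.2] q7 0.58
```

View pics/t9.png

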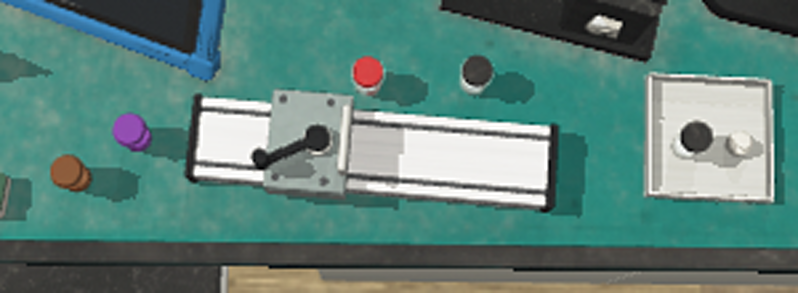

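Overview: vial (695,135) and weight (740,145) stand upright in the tray. The carriage sits at the stop with its lever over, and the bystanders are where they were.

```bash
python3 -c "
from bench import arm
print(arm.sign_off())"
```

```text
the job is handed in; nothing more can be done
None
```

I finished all three parts in the order asked and handed the job in at about 33 s; no verdict was reported.

- **Clearing the rail:** The black-capped vial and the steel weight both stand upright in the tray, seen in the last overview picture.
- **Carriage:** It broke free at about 13–14 N and then slid at about 4 N. I brought it slowly against the stop, where the readings rose to 28.6 N with almost no further movement. I read the force only at the end of each move. The plunger itself is hidden, so "fully home" rests on this force rise. I did not push again after swinging the lever. The only rail-direction force I read at the lever was toward the stop, and the pictures showed no visible shift.
- **Lock lever:** I swung it over until it resisted with about 6 N, against the 1.5 N it normally needs. The picture gives 0.98 rad against the 1.0 limit, which is within pixel error.
- **Bystanders:** The two vials behind the rail look undisturbed. The glue bottle and the fuse tin are outside the final picture, but the arm did not go near the area left of the stage where they stand.

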